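Hang the trunk padlock on the counter rail and tug-test it

TASK

Pick up the long-shackle padlock and hang it by its shackle on the hook of the counter rail, letting it down gently into the bottom of the hook, whose height is not exactly known. Before you let go, tug it straight down with about 10 N for a second to be sure it is held, never loading the hook with more than 25 N; then release it and leave it hanging still, with everything else on the counter undisturbed.

Things in the scene. Friction and masses are not known exactly. Their poses are not given: they have to be found in the camera images.
- padlock_mid (a point): centre, half-way up, of the long-shackle padlock: brass body with a U-shackle of 9 mm round steel standing up from it, 129 mm high in all, so this point is 64.5 mm above the underside. y across its width (the plane of the shackle), z up. It can be pinched from above across the shackle's two straight legs, 48 mm over their outsides along y, which leaves the opening free
- padlock_crown (a point): centre of the 9 mm rod at the very top of that shackle's half-round bow, 60 mm above padlock_mid along z; same axes. The opening below the rod is 30 mm wide and 68 mm high, down to the brass
- hook_mean (a point): point plumb in line with the hook's bowl, 75 mm out (-x) from the rail axis and 12 mm below it. The bow's rod centre comes to rest on this plumb line, but as the hook was locked by hand that is anywhere from 10 mm below to 10 mm above this point, different each time and not measured: feel for it. -x points towards the robot, y along the rail, z up
- padlock: the same padlock; about 0.42 kg, brass body 60 mm wide (y), 27 mm thick (x), 52 mm high; origin at the centre of its underside, same axes. It stands on the counter with the shackle up
- hook: clamp on the rail (origin on the rail axis, axes as hook_mean) carrying a height-adjustable rigid J hook of 7 mm round steel in the x-z plane: bar towards -x, round bowl 15 mm wide inside, flared tip. From the resting rod centre the tip is 18 mm out (-x), 12 mm up (bar centre), the bowl's bar 8 mm below; 27 mm bottom to tip top. Clamp rises 18 mm over the rail axis
- rail: fixed stainless tube rail, 380 mm between two upright posts (25 mm tube), axis 190 mm above the counter; origin on the counter mid-way between the posts, y along the rail
- shortlock_mid (a point): bystander: a like brass padlock with a short shackle, standing, 87 mm high; its centre half-way up, same axes; leave it
- bottle_mid (a point): bystander: squat amber glass bottle, 72 mm diameter, 100 mm high, centre half-way up
- flashlight_mid (a point): bystander: red plastic flashlight standing on its 48 mm head, 130 mm high, centre half-way up
- figurine_mid (a point): bystander: blue ceramic figurine, 56 mm base, 91 mm high, centre half-way up
- tray: fixed black steel document tray, 330 x 240 mm and 60 mm high, beyond the bystanders on the robot's left, its lid propped open on a spring stay at its far left edge, up to 290 mm above the counter; origin at the centre of its underside
There are look-alikes about, which are no part of the job. Leave any orange look-alike of the padlock alone.

How it is judged (in metres and radians):
On the way:
1. with the bow down in the bottom of the hook and the padlock still gripped, it is tugged so that the hook carries at least 8 N (its weight of 3 to 5 N plus the pull) for half a second (contact force between padlock and hook above 8 N and contact force between the fingers and padlock above 2 N and x of padlock_crown in the frame of hook_mean between -0.005 and 0.005 m and y of padlock_crown in the frame of hook_mean between -0.008 and 0.008 m and z of padlock_crown in the frame of hook_mean between -0.014 and 0.014 m), for 0.5 s.
At the end, for the whole second after the job is handed in: the long-shackle padlock hangs on the hook, free and still (below 40 mm/s, within 0.2 rad of upright), the middle of its bow in the bottom of the bowl (within 5 mm along and 8 mm across the hook, and no more than 14 mm above or below hook_mean) (x of padlock_crown in the frame of hook_mean between -0.005 and 0.005 m and y of padlock_crown in the frame of hook_mean between -0.008 and 0.008 m and z of padlock_crown in the frame of hook_mean between -0.014 and 0.014 m and contact force between padlock and hook above 1 N and angle between padlock's own z axis and vertical below 0.2 rad and linear speed of padlock below 0.04 m/s); the robot touches nothing.
It fails at once if the hook is loaded with more than 25 N (contact force between padlock and hook above 25 N).
It fails at once if the short-shackle padlock, bottle, flashlight or figurine is moved by more than 20 mm (distance of any of shortlock_mid, bottle_mid, flashlight_mid, figurine_mid from where it was at the start of the episode above 0.02 m).
It also fails if it takes over 51 s, if anything falls off the work surface, if the arm or the gripper's body presses on something with over 40 N, if the wrist force passes 120 N, or if a joint passes its speed limit or range.

ROBOT

A 6-joint arm with a two-finger parallel gripper is mounted at the origin on the work surface. World frame = base frame: x ahead of the robot, y to its left, z up, the work surface at z = 0. Lengths are in mm, angles in rad, forces in N, time in s.
With the tool pointing down it reaches from about 250 to 725 mm from the base axis. Payload 9.7 kg.
Tool frame: the origin (TCP) lies midway between the tips of the shut fingers; the grasp point (between the pads) lies 19 mm behind it; z points along the fingers, x is the direction in which the jaws open and shut, and the axes are right-handed (so a half turn about z gives the same grasp; the last joint's range is limited). The gripper opens to 85 mm and grips with 20 to 120 N. Pads are 22 mm wide; open, the fingers measure 114 mm over their backs; the gripper's body (76 mm by 85 mm) begins 54 mm behind the grasp point. The pads swing forward as they close: fully open they stand 13 mm farther back than shut.
Start: joints at [-1.225, 0.087, 0.176, 1.66, 0, 1.571], TCP at [186.419, -517.441, 231.284] pointing down, gripper open.
Joint ranges: [-3.13, 3.13], [-0.85, 1.81], [-1.15, 1.24], [-2.2, 2.28], [-1.44, 1.52], [-3.14, 3.14]. Speed limits (rad/s): [2.22, 2.22, 2.57, 3.14, 3.14, 3.14].

INTERFACE

Orientations are given as [roll, pitch, yaw] about the fixed x, y, z axes, in that order (R = Rz(yaw) Ry(pitch) Rx(roll)).
In Python, from workcell import robot gives the robot as it stands.
- The arm moves only by the shell command python3 -m inch 'ROWS' [FORCE]. ROWS is JSON, a list of rows, each a list of 7 numbers: the shift along the tool's x, y, z in m, then the turn, a rotation vector about the tool's x, y, z in degrees, then the finger opening in m, from 0 to 0.0854. In form: [[x, y, z, wx, wy, wz, grip], ...]. A call has 1 to 12 rows; each row shifts and turns the commanded pose from where the row before left it, along the tool's axes as they then stand; what a row does not reach is not made up. A row lasts 1/12 s, in which the tool goes at most 41.7 mm and 7.16 degrees, less where a joint would pass 70% of its speed; a pose out of reach is approached as far as the arm can. A call with a gripper value outside its range is refused whole. The fingers move at their own pace and stop on an object; FORCE is the grip in N (left out, the last holds). Time passes only in rows, so rows that do not move let the fingers close. It gives the time, the measured TCP pose, the force and the opening at its end, in the units of the state.
- robot.get_obs(): the state, without advancing time (a new reading comes with each control period).
- robot.capture(name): name is "scene" or "top" or "wrist"; returns (picture, depth): 420x560x3 uint8, blue, green, red; 420x560 float32, mm along the optical axis (not along the pixel's ray), 0 where there is no reading.
- robot.calibration(name): a dict with "fx", "fy", "cx", "cy" (pixels), "R" (3x3) and "t" (3): a world point X has camera coordinates R X + t. Camera axes: x right, y down, z forward; pixel columns grow to the right and rows downward; lengths in mm; the calibration is good to about 2 mm. The wrist camera is an equidistant fisheye: a pixel r from the principal point sees the ray r / f radians off the axis. A picture is of the moment at which its call begins: read the wrist's pose just before it. calibration takes no time and is no camera call; for the wrist camera it gives the pose at the moment of the call.
- robot.close_job(): hands the job in, once; it reports no verdict.
The state is a dict: "time": time; "qpos": joint angles; "qvel": joint speeds; "joint_efforts": joint torques, N m; "position": TCP position; "ee_rot": TCP orientation; "wrist_force": force on the tool from outside, world axes, zero at the start; "torque": the same for the moment, N m; "finger_gap": opening from 0.0 (shut) to 1.0 (fully open).
Only numpy, scipy, OpenCV 4.12 (cv2) and the standard library are available. Lean on these libraries where they do the work, as an engineer would, in place of code of your own. Each camera call takes 0.05 s, during which the arm holds its last target. There are 200 camera calls.

## Working session

There is one attempt and no reset: what is moved stays moved. The work goes in short steps, Python scripts to look and compute and a shell command to move; the robot and the scene stay as the last step left them, time stands still between calls to the robot, and variables do not carry over. Pictures are saved under pics/ and viewed, about 8 in all and at most 12, crops included, and the job is handed in when it is done.

```bash
ls; mkdir -p pics; python3 - <<'E'
from workcell import robot
import cv2,numpy as np
np.set_printoptions(precision=4,suppress=True)
print(robot.get_obs())
for n in("scene","top"):
    p,d=robot.capture(n); cv2.imwrite(f"pics/{n}0.png",p); np.save(f"pics/{n}0.npy",d); print(n,robot.calibration(n))
E
```

```text
pics
{'time': 0.0, 'qpos': array([-1.225 ,  0.0874,  0.1751,  1.6598,  0.    ,  1.5709]), 'qvel': array([ 0.0004,  0.0009, -0.0005,  0.0012,  0.0007, -0.0009]), 'joint_efforts': array([ -0.0019, -52.0389,  46.4807,   0.0161,  -0.0001,  -0.    ]), 'position': array([ 186.3548, -517.2245,  230.5862]), 'ee_rot': array([-3.1416,  0.0013, -1.225 ]), 'wrist_force': array([-0.0178, -0.029 , -0.8624]), 'torque': array([-0.0088, -0.008 ,  0.0388]), 'finger_gap': 1.0026518256670889}
scene {'fx': 451.87106194975337, 'fy': 451.87106194975337, 'cx': 276.9180402331358, 'cy': 203.5622713788818, 'R': array([[-0.4171,  0.9088,  0.0072],
       [ 0.6933,  0.3232, -0.6441],
       [-0.5877, -0.2637, -0.7649]]), 't': array([ 123.0097, -313.1487, 1674.1051])}
top {'fx': 544.4220353763641, 'fy': 544.4220353763641, 'cx': 269.6432191948541, 'cy': 201.82908324653872, 'R': array([[ 0.0107, -0.9999, -0.0012],
       [-0.9828, -0.0103, -0.1844],
       [ 0.1844,  0.0031, -0.9828]]), 't': array([ 118.6329,  538.7757, 1638.9399])}
```

View pics/scene0.png

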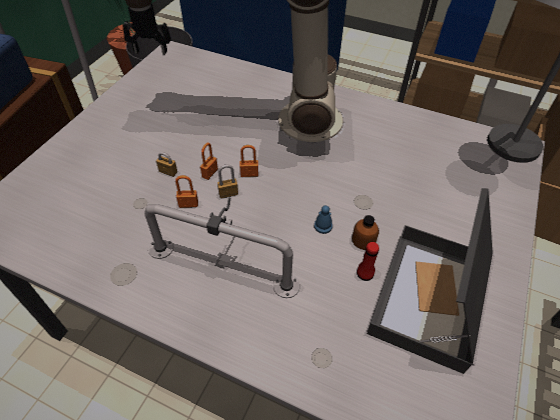

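View pics/top0.png

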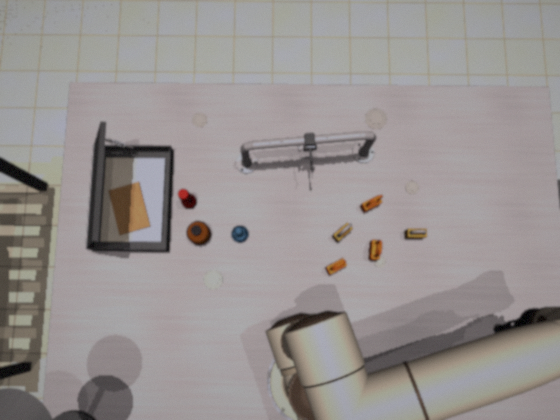

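The long brass padlock is at scene (228,183) / top (342,232), and the short one at scene (167,164) / top (415,234). Three orange look-alikes stand around them, and the hook clamp is at top (310,141).

```bash
cat > h.py <<'E'
from workcell import robot
import cv2,numpy as np
np.set_printoptions(precision=4,suppress=True)
def ray(c,u,v,z,fish=False):
    x,y=(u-c['cx'])/c['fx'],(v-c['cy'])/c['fy']
    if fish:
        r=np.hypot(x,y); s=np.sin(r)/max(r,1e-9); d=np.array([x*s,y*s,np.cos(r)])
    else: d=np.array([x,y,1.])
    R,t=np.array(c['R']),np.array(c['t']); o=-R.T@t; d=R.T@d
    return o+d*(z-o[2])/d[2]
def pts(c,d,mask):
    v,u=np.nonzero(mask&(d>0)); z=d[v,u]
    X=np.stack([(u-c['cx'])/c['fx']*z,(v-c['cy'])/c['fy']*z,z],1)
    return (X-np.array(c['t']))@np.array(c['R'])
E
python3 - <<'E'
from h import *
for n,bx in(("top",(325,218,360,248)),("scene",(210,160,245,203))):
    c=robot.calibration(n);p=cv2.imread(f"pics/{n}0.png");d=np.load(f"pics/{n}0.npy")
    m=np.zeros(d.shape,bool);m[bx[1]:bx[3],bx[0]:bx[2]]=1
    X=pts(c,d,m);
    for lo,hi in((15,45),(45,60),(60,112),(112,140)):
        s=X[(X[:,2]>lo)&(X[:,2]<hi)]
        if len(s)>4:print(n,lo,len(s),s.mean(0),cv2.minAreaRect(s[:,:2].astype(np.float32)))
    # rail/hook
    m[:]=0
    if n=="top": m[120:200,235:385]=1
    else: m[180:300,140:310]=1
    X=pts(c,d,m)
    s=X[(X[:,2]>185)&(X[:,2]<240)];print('rail',len(s),cv2.minAreaRect(s[:,:2].astype(np.float32)))
    f=cv2.fitLine(s[:,:2].astype(np.float32),cv2.DIST_HUBER,0,.01,.01).ravel();print(f, s[:,2].min(),s[:,2].max())
    t=np.array([f[0],f[1]]);w=(s[:,:2]-f[2:])@t;print(w.min(),w.max())
    s2=s[s[:,2]>202];print('clamp',len(s2),s2.mean(0),cv2.minAreaRect(s2[:,:2].astype(np.float32)))
    q=cv2.resize(p[bx[1]-60:bx[3]+10,bx[0]-50:bx[2]+35] if n=="scene" else p[120:255,290:390],None,fx=5,fy=5,interpolation=2)
    cv2.imwrite(f"pics/{n}crop.png",q)
t,s=cv2.imread("pics/topcrop.png"),cv2.imread("pics/scenecrop.png")
E
python3 - <<'E'
import cv2,numpy as np
p=cv2.imread("pics/scene0.png")[155:280,140:300];t=cv2.imread("pics/top0.png")[120:250,290:390]
a=cv2.resize(p,(480,375),interpolation=2);b=cv2.resize(t,(300,390),interpolation=2)
o=np.zeros((390,790,3),np.uint8);o[:375,:480]=a;o[:,485:785]=b;cv2.imwrite("pics/c.png",o)
E
```

```text
top 15 22 [435.3404 -89.6843  34.4097] ((443.66180419921875, -95.34407043457031), (26.12800407409668, 46.31977844238281), 42.074153900146484)
top 45 113 [447.0049 -97.9967  51.8709] ((448.9233703613281, -99.8831787109375), (27.01320457458496, 60.17919158935547), 42.12138366699219)
top 60 15 [440.1522 -90.2719  89.5136] ((448.0361328125, -98.7335433959961), (10.616296768188477, 44.14277267456055), 36.0075798034668)
top 112 43 [448.0269 -99.3259 123.6009] ((448.2466125488281, -99.50421905517578), (8.607202529907227, 42.559635162353516), 41.354801177978516)
rail 1261 ((658.2950439453125, 9.519302368164062), (113.78569793701172, 384.12518310546875), 7.992706775665283)
[  0.1009  -0.9949 691.7108  15.0946] 185.0440978444345 216.45729617825862
-191.48290749616922 193.16290727873903
clamp 406 [694.0978  12.9781 205.5033] ((690.9161987304688, 14.832763671875), (44.64944839477539, 348.0286560058594), 5.642436981201172)
scene 15 225 [ 429.158  -115.5681   30.1788] ((423.1027526855469, -129.5225830078125), (117.38418579101562, 116.88021850585938), 4.257472991943359)
scene 45 180 [ 427.7149 -106.9164   50.2134] ((411.98583984375, -120.0177230834961), (125.0018539428711, 109.78404998779297), 28.76482582092285)
scene 60 79 [447.2458 -98.4146  84.1491] ((415.02197265625, -91.8143081665039), (35.30805587768555, 118.51058959960938), 78.28205871582031)
scene 112 46 [453.2429 -99.921  121.1104] ((451.74920654296875, -99.29930877685547), (12.090658187866211, 42.17890167236328), 33.11882400512695)
rail 1603 ((660.0255126953125, 9.003387451171875), (116.39378356933594, 382.3099060058594), 7.906816005706787)
[  0.1027  -0.9947 702.0367  23.487 ] 185.0337808130389 210.1468325538298
-182.62979541914623 200.0364979019728
clamp 264 [698.3995  18.1931 204.7771] ((695.0208129882812, 15.079269409179688), (41.381813049316406, 321.50750732421875), 2.2183845043182373)
```

View pics/c.png

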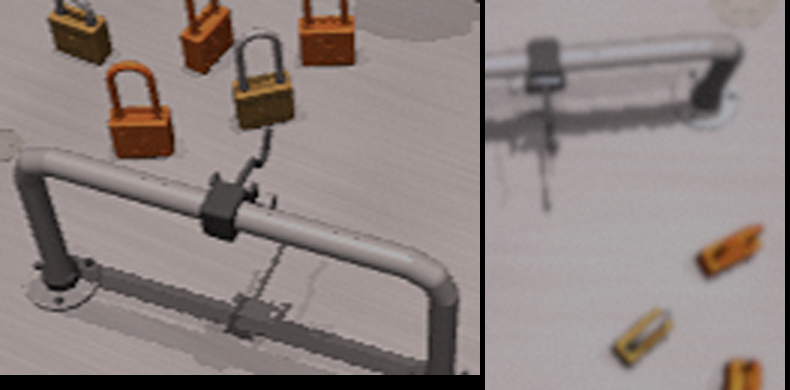

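Both views put the long padlock at about (449,-99.5), yaw 42°, standing clear of its neighbours. Next I work out the hook frame and the distances to the neighbours.

```bash
python3 - <<'E'
from h import *
for n in("top","scene"):
    c=robot.calibration(n);p=cv2.imread(f"pics/{n}0.png");d=np.load(f"pics/{n}0.npy")
    X=np.full(d.shape+(3,),np.nan);ok=d>0;X[ok]=pts(c,d,np.ones(d.shape,bool))
    g=p.max(2)
    a=(X[...,2]>188)&(X[...,2]<225)&(X[...,0]>640)&(X[...,0]<760)&(abs(X[...,1])<190)
    tube=a&(g>75)&(X[...,2]>196)
    s=X[tube].astype(np.float32);f=cv2.fitLine(s[:,:2].copy(),cv2.DIST_HUBER,0,.01,.01).ravel();f[:2]*=np.sign(f[1])
    k=f[0]/f[1]; print(n,'tube n',len(s),'x at y=0',f[2]-k*f[3],'yaw',np.degrees(np.arctan(-k)))
    cl=a&(X[...,2]>202)&(g<75);s=X[cl];print('clamp',len(s),np.median(s,0),s.min(0),s.max(0))
    hk=(X[...,2]>140)&(X[...,2]<235)&(X[...,0]>580)&(X[...,0]<665)&(abs(X[...,1]-15)<60)
    s=X[hk];print('hook',len(s));print(s[np.argsort(s[:,0])][::max(1,len(s)//12)] if len(s) else '')
    hsv=cv2.cvtColor(p,cv2.COLOR_BGR2HSV)
    m=(X[...,2]>20)&(X[...,2]<160)&(X[...,0]>280)&(X[...,0]<640)&(X[...,1]>-300)&(X[...,1]<330)
    if n=="top":
        _,_,st,ce=cv2.connectedComponentsWithStats(m.astype(np.uint8))
        _,L=cv2.connectedComponents(m.astype(np.uint8))
        for i in range(1,len(st)):
            if st[i][4]>25: s=X[L==i];print(ce[i],cv2.minAreaRect(s[:,:2].astype(np.float32)),s[:,2].max())
E
```

```text
top tube n 859 x at y=0 695.35254 yaw 5.701156
clamp 15 [679.5598  12.9485 207.5291] [667.2927  -1.1193 202.0987] [681.7416  26.878  211.8231]
hook 58
[[601.8517   3.463  193.0154]
 [604.9374   0.5522 192.5851]
 [613.9874   2.4434 180.0607]
 [618.2167   7.8489 174.9331]
 [622.0795   7.5949 171.5494]
 [626.2713   5.1881 178.5978]
 [630.7214   5.5985 184.3822]
 [636.0822   5.7471 186.6457]
 [638.3605   3.0546 189.3583]
 [643.6597   6.0908 191.663 ]
 [648.523    6.3642 195.6029]
 [654.0614   6.4542 197.0758]
 [658.7135  11.7679 190.987 ]
 [662.1124  12.3851 199.947 ]
 [664.6068  37.7335 190.3725]]
[371.2392 202.445 ] ((539.3745727539062, -190.7696990966797), (27.957304000854492, 60.437469482421875), 26.938507080078125) 137.97629419008322
[205.1702 232.3759] ((440.539306640625, 319.2784729003906), (62.64863586425781, 20.950359344482422), 0.12987485527992249) 78.37045343516382
[342.1875 231.1979] ((448.77044677734375, -99.91921997070312), (27.271114349365234, 60.161563873291016), 41.40624237060547) 131.92390751786323
[238.929  232.2022] ((443.5985107421875, 218.51625061035156), (46.953384
[... 195 characters left out ...]
36.5541259534004
[335.7895 265.5947] ((343.0229187011719, -79.04896545410156), (27.01101303100586, 60.390281677246094), 26.78719139099121) 134.5725927149389
scene tube n 863 x at y=0 701.6317 yaw 5.6898518
clamp 95 [699.5268  14.7627 205.8575] [674.263   -3.431  202.0549] [715.9134  29.6441 209.6887]
hook 63
[[602.1753   2.4851 189.6667]
 [609.3127   5.4472 178.6781]
 [611.0703   4.2438 187.9637]
 [612.6949   8.0354 187.5803]
 [615.6635   5.8645 177.6335]
 [618.8227   6.8809 169.3851]
 [628.221    9.3657 172.8099]
 [636.0441   8.9281 185.2438]
 [640.2526   8.7691 189.7834]
 [645.1703   5.6855 189.6129]
 [651.3712   9.2072 190.2931]
 [657.48    12.6715 190.9117]
 [662.0083   6.351  188.677 ]]
```

```bash
python3 -m inch '[[-0.0253,-0.0324,0,0,0,0,0.0854],[-0.0253,-0.0324,0,0,0,0,0.0854],[-0.0253,-0.0324,0,0,0,0,0.0854],[-0.0253,-0.0324,0,0,0,0,0.0854],[-0.0253,-0.0324,0,0,0,0,0.0854],[-0.0253,-0.0324,0,0,0,0,0.0854],[-0.0253,-0.0324,0,0,0,0,0.0854],[-0.0253,-0.0324,0,0,0,0,0.0854],[-0.0253,-0.0324,0,0,0,0,0.0854],[-0.0253,-0.0324,0,0,0,0,0.0854],[-0.0253,-0.0324,0,0,0,0,0.0854],[-0.0253,-0.0324,0,0,0,0,0.0854]]' 30
python3 -m inch '[[0,0,0,0,0,-7,0.075],[0,0,0,0,0,-7,0.075],[0,0,0,0,0,-7,0.075],[0,0,0,0,0,-1,0.075],[0,0,0,0,0,0,0.075],[0,0,0,0,0,0,0.075]]' 30
cat >> h.py <<'E'
def togo(x,y,z,yaw):
    o=robot.get_obs();P=o['position'];a=o['ee_rot'][2];D=np.array([x,y,z])-P;c,s=np.cos(a),np.sin(a)
    print('t',o['time'],'P',P,'rpy',np.degrees(o['ee_rot']),'F',o['wrist_force'],'gap',o['finger_gap'])
    print('tool shift mm',D[0]*c+D[1]*s,D[0]*s-D[1]*c,-D[2],'wz deg',-(yaw-np.degrees(a)))
E
python3 - <<'E'
from h import *
togo(449,-99.7,76,-48.3)
c=robot.calibration("wrist");p,d=robot.capture("wrist");cv2.imwrite("pics/w1.png",p)
X=np.full(d.shape+(3,),np.nan)
v,u=np.nonzero(d>0);x,y=(u-c['cx'])/c['fx'],(v-c['cy'])/c['fy'];r=np.hypot(x,y)+1e-9;k=np.tan(r)/r;z=d[v,u]
W=(np.stack([x*k*z,y*k*z,z],1)-np.array(c['t']))@np.array(c['R'])
s=W[(abs(W[:,0]-449)<50)&(abs(W[:,1]+99)<50)]
for lo,hi in((40,60),(60,110),(110,140)):
    q=s[(s[:,2]>lo)&(s[:,2]<hi)]
    if len(q)>5:print(lo,len(q),q.mean(0),cv2.minAreaRect(q[:,:2].astype(np.float32)))
E
```

```text
time: 1.1
position: [449.8, -98.0, 231.2]
ee_rot: [-3.142, -0.0, -1.225]
wrist_force: [0.3, -1.5, 0.3]
finger_gap: 1.001
time: 1.6
position: [449.2, -100.2, 231.2]
ee_rot: [3.141, 0.0, -0.845]
wrist_force: [-0.3, 0.5, -0.3]
finger_gap: 0.877
t 1.6 P [ 449.1728 -100.1521  231.1518] rpy [179.9913   0.0144 -48.4214] F [-0.2987  0.5462 -0.2711] gap 0.8768857939280504
tool shift mm -0.4528821725549449 -0.1707486662305937 155.15183694644136 wz deg -0.12135607879952914
40 1305 [452.2106 -98.2548  50.7798] ((450.2370910644531, -99.9720458984375), (26.381011962890625, 60.018280029296875), 41.27053451538086)
60 290 [452.3738 -98.4719  87.299 ] ((451.18072509765625, -99.09452819824219), (5.644073486328125, 47.478599548339844), 40.80632019042969)
110 573 [450.728  -99.7352 122.8771] ((449.9607849121094, -100.32657623291016), (9.05433464050293, 44.08571243286133), 41.23355484008789)
```

View pics/w1.png

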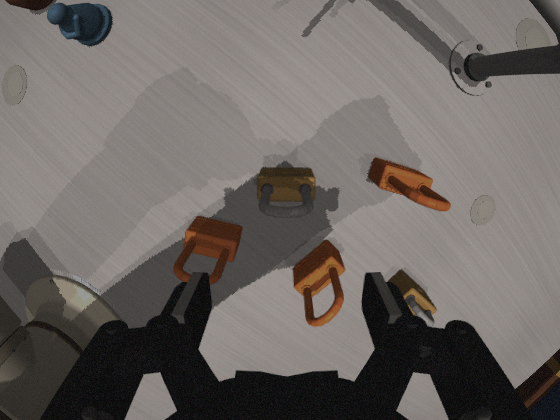

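The wrist view shows the long brass padlock at (286,190), lined up between the jaws. Wrist depth gives (450,-100), yaw 41.2°. Going down to grip.

```bash
python3 -m inch '[[0.0004,-0.0007,0.030,0,0,0.3,0.075],[0,0,0.035,0,0,0,0.075],[0,0,0.035,0,0,0,0.075],[0,0,0.025,0,0,0,0.075],[0,0,0.020,0,0,0,0.075],[0,0,0.010,0,0,0,0.075],[0,0,0,0,0,0,0.075],[0,0,0,0,0,0,0.075]]' 30
python3 -m inch '[[0,0,0,0,0,0,0.06],[0,0,0,0,0,0,0.05],[0,0,0,0,0,0,0.03],[0,0,0,0,0,0,0.03],[0,0,0,0,0,0,0.03],[0,0,0,0,0,0,0.03],[0,0,0,0,0,0,0.03],[0,0,0,0,0,0,0.03]]' 50
python3 - <<'E'
from h import *
togo(450,-100,76,-48.7)
E
```

```text
time: 2.32
position: [450.2, -100.0, 76.9]
ee_rot: [-3.141, -0.0, -0.848]
wrist_force: [0.5, -0.1, -0.5]
finger_gap: 0.88
time: 2.98
position: [450.9, -99.9, 78.0]
ee_rot: [-3.14, -0.002, -0.846]
wrist_force: [-1.5, 1.1, 6.6]
finger_gap: 0.543
t 2.9833 P [450.8756 -99.862   78.039 ] rpy [-179.905    -0.102   -48.4898] F [-1.4695  1.0869  6.5927] gap 0.5433623763086884
tool shift mm -0.4769592839101921 0.7471713622408942 2.038966586598818 wz deg 0.2101911715151843
```

```bash
python3 -m inch '[[0,0,0,0,0,0,0.03],[0,0,-0.003,0,0,0,0.03],[0,0,-0.007,0,0,0,0.03],[0,0,-0.010,0,0,0,0.03],[0,0,-0.015,0,0,0,0.03],[0,0,-0.02,0,0,0,0.03],[0,0,-0.02,0,0,0,0.03],[0,0,-0.015,0,0,0,0.03],[0,0,-0.007,0,0,0,0.03],[0,0,0,0,0,0,0.03],[0,0,0,0,0,0,0.03]]' 70
python3 - <<'E'
from h import *
togo(550,-3,175,-84.3)
for n in("scene","wrist"):
    p,d=robot.capture(n);cv2.imwrite(f"pics/{n}2.png",p);np.save(f"pics/{n}2.npy",d)
    if n=="wrist":import pickle;pickle.dump(robot.calibration(n),open("pics/cw2.pkl","wb"))
E
```

```text
time: 3.9
position: [450.2, -99.9, 173.2]
ee_rot: [-3.142, -0.0, -0.846]
wrist_force: [0.1, 0.5, -3.9]
finger_gap: 0.539
t 3.9 P [450.167  -99.8998 173.1923] rpy [-179.9965   -0.0072  -48.4893] F [ 0.0922  0.4945 -3.908 ] gap 0.5390369189611524
tool shift mm -6.396387651968908 -138.97942041716874 -1.8076505098756286 wz deg 35.81070033759169
```

View pics/wrist2.png

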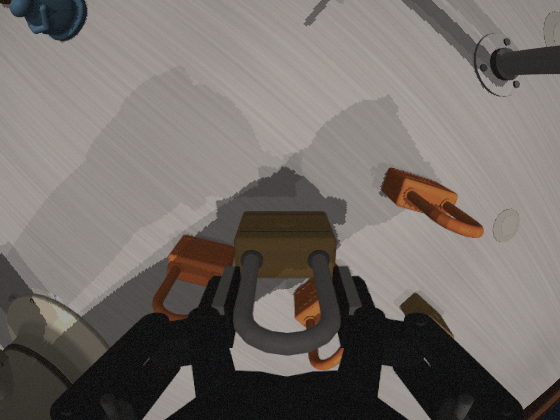

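Lifted cleanly: the weight reads 3.9 N and the crown is at (285,345), between the fingers. Next I measure how the padlock sits in the hand and where the wrist camera is.

```bash
python3 - <<'E'
from h import *
import pickle
from scipy.spatial.transform import Rotation as Ro
o=robot.get_obs();T=Ro.from_euler('xyz',o['ee_rot']).as_matrix();P=o['position']
c=pickle.load(open("pics/cw2.pkl","rb"));d=np.load("pics/wrist2.npy")
print('cam in tool',T.T@(-np.array(c['R']).T@np.array(c['t'])-P))
v,u=np.nonzero(d>0);x,y=(u-c['cx'])/c['fx'],(v-c['cy'])/c['fy'];r=np.hypot(x,y)+1e-9;k=np.tan(r)/r;z=d[v,u]
W=((np.stack([x*k*z,y*k*z,z],1)-np.array(c['t']))@np.array(c['R'])-P)@T
s=W[(abs(W[:,0])<19)&(abs(W[:,1])<25)&(W[:,2]<-20)&(W[:,2]>-70)]
print('bow',len(s),s.min(0),s.max(0))
b=s[abs(s[:,0])<5];print('crown',len(b),b.min(0),b.max(0),b.mean(0))
s=W[(abs(W[:,0])<45)&(abs(W[:,1])<30)&(W[:,2]>10)&(W[:,2]<80)]
print('body',len(s),s.min(0),s.max(0))
f=s[(s[:,1]<0)];
top=s[(s[:,2]<36)];print(np.median(top,0),cv2.minAreaRect(top[:,:2].astype(np.float32)))
c=robot.calibration("scene");d=np.load("pics/scene2.npy")
X=(pts(c,d,np.ones(d.shape,bool))-P)@T
s=X[(abs(X[:,0])<24)&(abs(X[:,1])<16)&(X[:,2]<-15)&(X[:,2]>-60)];print('scene bow',len(s),s.min(0) if len(s) else'',s.max(0) if len(s) else '')
s=X[(abs(X[:,0])<32)&(abs(X[:,1])<30)&(X[:,2]>5)];print('scene body',len(s),s.min(0),s.max(0))
E
```

```text
cam in tool [   0.897   -85.5976 -142.049 ]
bow 2720 [-18.9819 -18.4153 -69.9966] [ 18.9805   4.8706 -20.0598]
crown 594 [ -4.9931  -4.1305 -51.4918] [  4.9961   4.8706 -42.5144] [ -0.0251  -1.1358 -48.2147]
body 6042 [-30.19   -13.1607  10.0293] [29.9839 14.1221 76.5273]
[ 0.1933 -3.3725 26.5436] ((-0.019771575927734375, 0.5320901870727539), (60.0088996887207, 27.167753219604492), 0.038124680519104004)
scene bow 102 [-23.9976 -15.0534 -57.7151] [ 23.6108   9.6481 -15.0212]
scene body 655 [-31.7966 -29.6905   5.008 ] [ 31.9576  29.9108 181.9826]
```

```bash
python3 -m inch '[[0,-0.015,0,0,0,0,0.03],[0,-0.025,0,0,0,0,0.03],[0,-0.03,0,0,0,0,0.03],[0,-0.03,0,0,0,0,0.03],[0,-0.03,0,0,0,0,0.03],[-0.001,-0.02,0,0,0,0,0.03]]'
python3 -m inch '[[0,0,0,0,0,5,0.03],[0,0,0,0,0,6,0.03],[0,0,0,0,0,7,0.03],[0,0,0,0,0,7,0.03],[0,0,0,0,0,6,0.03],[0,0,-0.002,0,0,4.8,0.03],[0,0,0,0,0,0,0.03],[0,0,0,0,0,0,0.03],[0,0,0,0,0,0,0.03]]'
python3 - <<'E'
from h import *
import pickle
togo(562,0.5,175,-84.3)
o=robot.get_obs();c=robot.calibration("wrist");p,d=robot.capture("wrist");cv2.imwrite("pics/w3.png",p);np.save("pics/w3.npy",d);pickle.dump((o,c),open("pics/w3.pkl","wb"))
v,u=np.nonzero(d>0);x,y=(u-c['cx'])/c['fx'],(v-c['cy'])/c['fy'];r=np.hypot(x,y)+1e-9;k=np.tan(r)/r;z=d[v,u]
W=(np.stack([x*k*z,y*k*z,z],1)-np.array(c['t']))@np.array(c['R'])
m=(W[:,2]>140)&(W[:,2]<205)&(W[:,0]>595)&(W[:,0]<665)&(abs(W[:,1]-7)<25)
H=W[m];a=np.radians(5.7);e=np.array([np.cos(a),np.sin(a)]);n=np.array([-e[1],e[0]])
q=H[:,:2]-[621.5,6.5];A,B=q@e,q@n
for lo in range(-26,45,4):
    k=(A>=lo)&(A<lo+4)
    if k.sum()>3:print(lo,k.sum(),'along y',B[k].min().round(1),B[k].max().round(1),np.median(B[k]).round(1),'z',H[k,2].min().round(1),H[k,2].max().round(1))
t=(W[:,2]>199)&(W[:,2]<206)&(W[:,0]>660)&(W[:,0]<740)&(abs(W[:,1])<170)
s=W[t];s=s[s[:,2]>np.percentile(s[:,2],60)];f=cv2.fitLine(s[:,:2].astype(np.float32),cv2.DIST_HUBER,0,.01,.01).ravel();print('tube',len(s),np.degrees(np.arctan(-f[0]/f[1])),'x at y=14',f[2]+f[0]/f[1]*(14-f[3]))
E
```

```text
time: 4.5
position: [562.8, 2.0, 171.6]
ee_rot: [3.141, 0.001, -0.846]
wrist_force: [-0.2, -0.2, -3.0]
finger_gap: 0.538
time: 5.25
position: [561.5, 0.3, 174.6]
ee_rot: [3.141, 0.0, -1.468]
wrist_force: [-0.2, -0.6, -3.2]
finger_gap: 0.537
t 5.25 P [561.5072   0.3088 174.569 ] rpy [179.9399   0.0078 -84.1225] F [-0.2042 -0.6436 -3.1703] gap 0.5365837006355828
tool shift mm -0.13976299243227602 -0.5097459043452703 -0.43095514448248196 wz deg 0.1774520994672315
-22 61 along y -4.9 1.3 -2.0 z 189.0 193.6
-18 192 along y -5.3 1.3 -2.0 z 185.9 193.9
-14 224 along y -5.1 1.5 -1.6 z 177.0 191.1
-10 194 along y -5.3 1.5 -2.0 z 171.8 183.9
-6 159 along y -5.3 1.5 -2.1 z 169.7 178.5
-2 143 along y -5.3 1.6 -1.6 z 169.2 174.4
2 126 along y -5.2 1.5 -1.8 z 170.7 176.4
6 115 along y -5.1 1.5 -1.9 z 172.9 183.4
10 128 along y -5.3 1.4 -1.6 z 178.9 190.0
14 162 along y -5.0 1.3 -1.8 z 186.8 192.0
18 179 along y -4.9 1.7 -1.4 z 188.1 194.0
22 197 along y -4.8 1.7 -1.3 z 188.6 194.4
26 180 along y -4.8 1.7 -1.5 z 188.5 193.9
30 193 along y -5.2 1.8 -1.7 z 188.3 194.5
34 195 along y -5.1 1.8 -1.6 z 188.9 193.9
38 195 along y -5.1 1.8 -1.6 z 189.1 193.8
42 73 along y -5.1 1.8 -1.2 z 189.7 193.8
tube 3300 1.7846303 x at y=14 685.04425
```

View pics/w3.png

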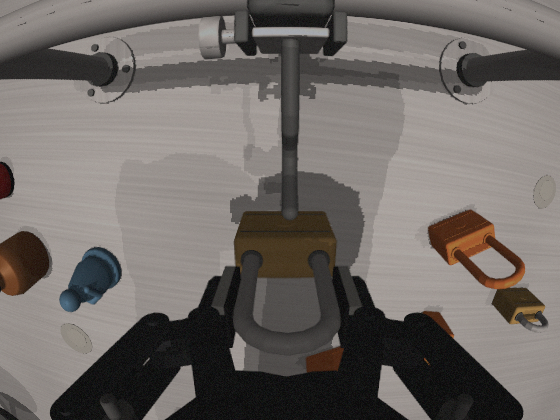

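The hook bar points at the crown, at columns 290 against 285. Depth puts the hook's plumb line at about (620.2, 4.6), rest height about 178.5, tip top 194. Next I pass the bow over the tip.

```bash
python3 -m inch '[[0.0018,-0.005,0,0,0,0.2,0.03],[0,-0.01,0,0,0,0,0.03],[0,-0.013,0,0,0,0,0.03],[0,-0.013,0,0,0,0,0.03],[0,-0.01,0,0,0,0,0.03],[0,-0.0055,0,0,0,0,0.03],[0,-0.0027,0,0,0,0,0.03],[0,0,0,0,0,0,0.03],[0,0,0,0,0,0,0.03],[0,0,0,0,0,0,0.03]]'
python3 - <<'E'
from h import *
togo(620.6,4.6,143,-84.3)
o=robot.get_obs();c=robot.calibration("wrist");p,d=robot.capture("wrist");cv2.imwrite("pics/w4.png",p)
v,u=np.nonzero(d>0);x,y=(u-c['cx'])/c['fx'],(v-c['cy'])/c['fy'];r=np.hypot(x,y)+1e-9;k=np.tan(r)/r;z=d[v,u]
W=(np.stack([x*k*z,y*k*z,z],1)-np.array(c['t']))@np.array(c['R'])
a=np.radians(5.7);e=np.array([np.cos(a),np.sin(a)]);n=np.array([-e[1],e[0]])
q=W[:,:2]-[620.2,4.6];A,B=q@e,q@n;Z=W[:,2]
for nm,k in(('bow',(abs(A)<12)&(abs(B)<5)&(Z>205)&(Z<235)),('bow wide',(abs(A)<12)&(abs(B)<24)&(Z>195)&(Z<235)),('hook',(A>16)&(A<45)&(abs(B)<20)&(Z>180)&(Z<200)),('hookinner',(abs(A)<20)&(abs(B)<10)&(Z>166)&(Z<196))):
    if k.sum(): print(nm,k.sum(),A[k].min(),A[k].max(),B[k].min(),B[k].max(),Z[k].min(),Z[k].max())
E
```

```text
time: 6.13
position: [620.5, 4.2, 175.4]
ee_rot: [3.141, 0.0, -1.474]
wrist_force: [0.3, -0.5, -3.2]
finger_gap: 0.538
t 6.1333 P [620.4862   4.185  175.4139] rpy [179.9942   0.0011 -84.4794] F [ 0.2756 -0.5089 -3.216 ] gap 0.5375880196663819
tool shift mm -0.4020949212244248 -0.1532058332666718 32.41388349779055 wz deg -0.17944473932990945
bow 600 -4.311186468210695 5.1010545183146325 -4.9792825647295365 4.989239707081524 217.62077385029144 226.86371035446297
bow wide 3928 -9.785629190488935 11.998445043583525 -23.99806804571318 23.998852737332324 195.0377110470522 226.86371035446297
hook 973 16.000022948260447 44.976476539095856 -3.5123416242375525 3.4322742161776314 187.42859391942127 194.22642864191457
hookinner 924 -18.15588493000134 19.92022772160691 -3.759360842793623 3.4006876190447164 170.7799414325572 193.24052436934207
```

View pics/w4.png

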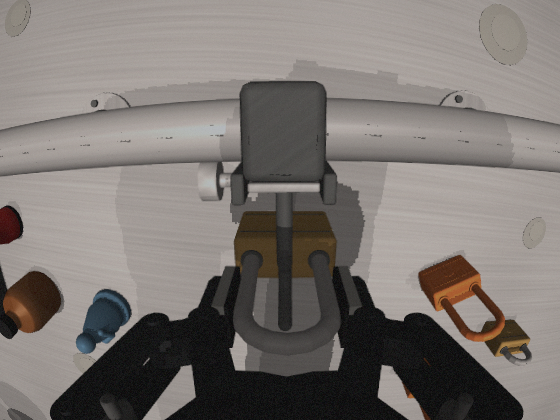

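The hook shank runs through the middle of the opening: bar at column 285, bow at (285,345). Depth agrees to within 0.5 mm. Lowering, with the last millimetres by feel.

```bash
python3 -m inch '[[-0.0003,0,0.004,0,0,0,0.03],[0,0,0.007,0,0,0,0.03],[0,0,0.008,0,0,0,0.03],[0,0,0.007,0,0,0,0.03],[0,0,0.004,0,0,0,0.03],[0,0,0.002,0,0,0,0.03],[0,0,0.002,0,0,0,0.03],[0,0,0.002,0,0,0,0.03],[0,0,0,0,0,0,0.03],[0,0,0,0,0,0,0.03]]'
python3 -m inch '[[0,0,0.001,0,0,0,0.03],[0,0,0.001,0,0,0,0.03],[0,0,0.001,0,0,0,0.03],[0,0,0,0,0,0,0.03],[0,0,0,0,0,0,0.03]]'
```

```text
time: 7.02
position: [620.9, 4.5, 139.4]
ee_rot: [-3.141, -0.0, -1.475]
wrist_force: [-0.3, 0.0, -2.7]
finger_gap: 0.536
time: 7.43
position: [620.8, 4.5, 136.2]
ee_rot: [3.141, 0.0, -1.475]
wrist_force: [0.3, 0.1, -3.5]
finger_gap: 0.535
```

```bash
for i in 1 2 3; do python3 -m inch '[[0,0,0.0007,0,0,0,0.03],[0,0,0.0008,0,0,0,0.03],[0,0,0,0,0,0,0.03],[0,0,0,0,0,0,0.03]]' | grep -E "position|force"; done
```

```text
position: [620.8, 4.5, 134.7]
wrist_force: [-0.4, -0.2, -2.5]
position: [620.8, 4.5, 133.2]
wrist_force: [0.7, 0.9, -3.4]
position: [621.0, 4.6, 132.1]
wrist_force: [0.9, -0.3, -0.7]
```

Contact at TCP z of about 132. Pressing down gradually.

```bash
for i in 1 2 3; do python3 -m inch '[[0,0,0.0007,0,0,0,0.03],[0,0,0,0,0,0,0.03],[0,0,0,0,0,0,0.03]]' | grep -E "position|force"; done
```

```text
position: [621.2, 4.6, 131.8]
wrist_force: [0.9, 0.3, 4.2]
position: [621.3, 4.5, 131.6]
wrist_force: [0.3, 1.4, 8.7]
position: [621.4, 4.6, 131.5]
wrist_force: [-0.5, -0.1, 11.2]
```

```bash
for i in 1 2; do python3 -m inch '[[0,0,0,0,0,0,0.03],[0,0,0,0,0,0,0.03],[0,0,0,0,0,0,0.03],[0,0,0,0,0,0,0.03],[0,0,0,0,0,0,0.03],[0,0,0,0,0,0,0.03],[0,0,0,0,0,0,0.03],[0,0,0,0,0,0,0.03]]'; done
python3 -m inch '[[0,0,-0.0008,0,0,0,0.03],[0,0,-0.0008,0,0,0,0.03],[0,0,0,0,0,0,0.03],[0,0,0,0,0,0,0.03],[0,0,0,0,0,0,0.03]]'
```

```text
time: 9.85
position: [621.4, 4.6, 131.5]
ee_rot: [-3.139, -0.0, -1.475]
wrist_force: [-0.0, 0.5, 10.8]
finger_gap: 0.536
time: 10.52
position: [621.4, 4.6, 131.5]
ee_rot: [-3.139, -0.0, -1.475]
wrist_force: [-1.4, 0.3, 10.8]
finger_gap: 0.536
time: 10.93
position: [621.2, 4.5, 131.7]
ee_rot: [-3.141, -0.0, -1.475]
wrist_force: [1.7, -0.4, 4.9]
finger_gap: 0.536
```

Tug held 1.3 s at about 10.8 N wrist force, or about 14 N on the hook, with no slip. Now I unload, open slowly and let it settle.

```bash
python3 -m inch '[[0,0,-0.0006,0,0,0,0.03],[0,0,-0.0006,0,0,0,0.03],[0,0,0,0,0,0,0.03],[0,0,0,0,0,0,0.03]]' 30
python3 -m inch '[[0,0,0,0,0,0,0.044],[0,0,0,0,0,0,0.046],[0,0,0,0,0,0,0.048],[0,0,0,0,0,0,0.05],[0,0,0,0,0,0,0.052],[0,0,0,0,0,0,0.055],[0,0,0,0,0,0,0.06],[0,0,0,0,0,0,0.066],[0,0,0,0,0,0,0.075],[0,0,0,0,0,0,0.075],[0,0,0,0,0,0,0.075]]'
python3 - <<'E'
from h import *
p,d=robot.capture("wrist");cv2.imwrite("pics/w5.png",p)
E
```

```text
time: 11.27
position: [620.8, 4.5, 132.1]
ee_rot: [3.141, 0.0, -1.475]
wrist_force: [4.0, 0.8, -1.1]
finger_gap: 0.536
time: 12.18
position: [620.8, 4.5, 132.5]
ee_rot: [-3.142, -0.0, -1.475]
wrist_force: [-0.8, -0.1, 0.1]
finger_gap: 0.88
```

View pics/w5.png

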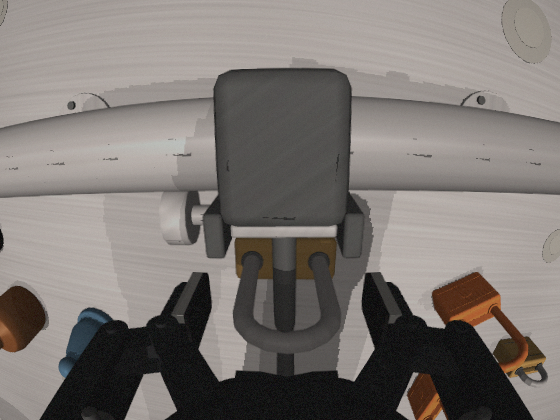

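The padlock hangs centred on the hook, bow over the bar at (285,340), with both pads well clear. Retracting straight up.

```bash
python3 -m inch '[[0,0,-0.004,0,0,0,0.075],[0,0,-0.008,0,0,0,0.075],[0,0,-0.012,0,0,0,0.075],[0,0,-0.015,0,0,0,0.075],[0,0,-0.015,0,0,0,0.075],[0,0,-0.015,0,0,0,0.075],[0,0,-0.015,0,0,0,0.075],[0,0,-0.012,0,0,0,0.075],[0,0,-0.008,0,0,0,0.075],[0,0,-0.004,0,0,0,0.075],[0,0,0,0,0,0,0.075],[0,0,0,0,0,0,0.075]]'
python3 -m inch '[[0,0.02,0,0,0,0,0.075],[0,0.03,0,0,0,0,0.075],[0,0.03,0,0,0,0,0.075],[0,0.02,0,0,0,0,0.075],[0,0,0,0,0,0,0.075],[0,0,0,0,0,0,0.075],[0,0,0,0,0,0,0.075],[0,0,0,0,0,0,0.075],[0,0,0,0,0,0,0.075],[0,0,0,0,0,0,0.075],[0,0,0,0,0,0,0.075],[0,0,0,0,0,0,0.075]]'
python3 - <<'E'
from h import *
a=np.radians(5.7);e=np.array([np.cos(a),np.sin(a)]);n=np.array([-e[1],e[0]])
for i in range(2):
    c=robot.calibration("wrist");p,d=robot.capture("wrist")
    v,u=np.nonzero(d>0);x,y=(u-c['cx'])/c['fx'],(v-c['cy'])/c['fy'];r=np.hypot(x,y)+1e-9;k=np.tan(r)/r;z=d[v,u]
    W=(np.stack([x*k*z,y*k*z,z],1)-np.array(c['t']))@np.array(c['R'])
    q=W[:,:2]-[620.2,4.6];A,B=q@e,q@n;Z=W[:,2]
    k=(abs(A)<9)&(abs(B)<24)&(Z>160)&(Z<186)&(abs(B)>6);print('bow',k.sum(),A[k].min(),A[k].max(),B[k].min(),B[k].max(),Z[k].max())
    k=(abs(A)<25)&(abs(B)<40)&(Z>95)&(Z<112);print('body',k.sum(),A[k].min(),A[k].max(),B[k].min(),B[k].max())
p,d=robot.capture("scene");cv2.imwrite("pics/s5.png",p);print(robot.get_obs()['wrist_force'])
p0=cv2.imread("pics/scene0.png");o=np.hstack([p0[130:310,130:410],p[130:310,130:410]]);cv2.imwrite("pics/s5c.png",cv2.resize(o,None,fx=1.4,fy=1.4))
E
```

```text
time: 13.23
position: [620.9, 4.5, 240.3]
ee_rot: [3.141, 0.0, -1.475]
wrist_force: [-0.2, 0.4, -0.2]
finger_gap: 0.881
time: 14.23
position: [521.5, -5.0, 240.2]
ee_rot: [3.141, 0.0, -1.475]
wrist_force: [-0.1, 0.3, -0.8]
finger_gap: 0.879
bow 681 -5.254892601936819 4.636072085477721 -23.581793778804656 22.25709489011011 182.6271377373553
body 984 -16.29350722224629 11.762292408402027 -29.700455604511586 30.224309191533294
bow 680 -5.311402345844658 4.543776660408122 -23.505112604658333 22.19827416161883 182.82158635509003
body 994 -16.327415723380923 11.793065453696164 -29.865555754636816 30.151423367628038
[-0.6874  0.1311  0.254 ]
```

View pics/s5c.png

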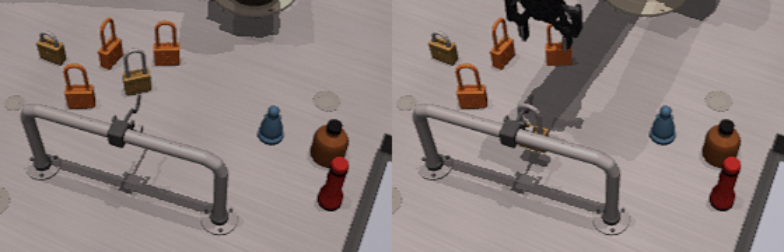

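It hangs still, centred to within 1 mm and tilted about 0.03 rad. The bystanders look unmoved. Handing in.

```bash
python3 -c "
from workcell import robot
robot.close_job()"
```

```text
the job is handed in; nothing more can be done
```

The long-shackle padlock is hanging free on the hook, and I handed the job in at about 14.4 s of the 51 s. No verdict is reported back, so the checks below are my own measurements.

- **Grip and approach:** I gripped the padlock from above across the shackle legs. I carried the bow over the hook tip and lowered it by feel. It touched bottom with the crown at about z = 179 mm, close to the 178.5 mm that depth gave.
- **Tug:** The wrist force read about 10.8 N downward for 1.3 s, which puts about 14 N on the hook with the padlock's weight. The highest reading on the way was 11.2 N. The finger opening did not change, so nothing slipped.
- **After release:** Two wrist depth readings agreed. The bow was within about 1 mm of the hook's plumb line along and across the hook, at a height of about 178 mm. The tilt was about 0.03 rad and there was no visible motion. The plumb line was located with the same wrist camera.
- **Surroundings:** The gripper was about 100 mm clear with wrist force near zero. By eye, before and after scene pictures show the bystanders and orange look-alikes unmoved.

The two fixed cameras disagreed by about 6 mm on where the rail is. I used the wrist camera's close-up view of the hook instead. No check failed.

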